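# Close the biscuit mould

## Robot

A 7-joint arm with a two-finger parallel gripper is mounted at the origin on a cart in front of the work surface, level with it; the furniture and walls round the work are solid. World frame = base frame: x ahead of the robot, y to its left, z up, the work surface at z = 0. Lengths are in m, angles in degrees, forces in N, time in s.
With the tool pointing down it reaches from about 0.425 to 0.875 m from the base axis. Payload 4.7 kg.
Tool frame: the origin (TCP) lies midway between the tips of the shut fingers; the grasp point (between the pads) lies 19 mm behind it; z points along the fingers, y is the line along which they close (so a half turn about z gives the same grasp; the last joint's range is limited). The gripper opens to 87 mm and grips with 3 to 60 N. Pads are 19 mm wide; open, the fingers measure 117 mm over their backs; the gripper's body (75 mm by 190 mm) begins 51 mm behind the grasp point.
Start: joints at [68.818, 18.392, -4.016, 83.108, 1.295, 78.541, -3.26], TCP at [0.243, -0.603, 0.223] pointing down, gripper open.
Joint ranges: [-163.93, 163.93], [-17.29, 119.83], [-79.2, 71.16], [3.27, 140.29], [-89.18, 269.18], [5.43, 117.66], [-154.24, 154.24]. Speed limits (degrees/s): [147.25, 147.25, 180, 180, 180, 180, 180].

## Interface

Orientations are given as [roll, pitch, yaw] about the fixed x, y, z axes, in that order (R = Rz(yaw) Ry(pitch) Rx(roll)).
In Python, from cell import env gives the robot as it stands. The module is installed in compiled form; this text tells all that it offers.
- The arm moves only by the tool send_rows, never from a script. Its argument "series" is a list of rows, each an object with "travel": the shift along the tool's x, y, z in cm, a list of three; "dr": the turn, a rotation vector about the tool's x, y, z in degrees, a list of three; "claw": the finger opening in cm, from 0 to 8.7. In form: [{"travel": [tx, ty, tz], "dr": [wx, wy, wz], "claw": claw}, ...]. A call has 1 to 12 rows; each row is the pose to reach, as a shift and turn from the pose commanded when the call began, along the tool's axes at that moment; what a row does not reach only later rows make up. A row lasts 1/12 s, in which the tool goes at most 41.7 mm and 7.16 degrees, less where a joint would pass 70% of its speed; a pose out of reach is approached as far as the arm can. A call with a gripper value outside its range is refused whole. The fingers move at their own pace and stop on an object; "grip_force" is the grip in N (left out, the last holds). Time passes only in rows, so rows that repeat a pose let the fingers close. It gives the time, the measured TCP pose, the force and the opening at its end, in the units of the state.
- env.get_obs(): the state, without advancing time (a new reading comes with each control period).
- env.read_camera(name): name is "side" or "top"; returns the picture (400x640x3 uint8, blue, green, red); there is no depth.
- env.calibration(name): a dict with "fx", "fy", "cx", "cy" (pixels), "cam_to_world" (4x4, takes a point from camera to world coordinates). Camera axes: x right, y down, z forward; pixel columns grow to the right and rows downward; lengths in m; the calibration is good to about 2 mm. A picture is of the moment at which its call begins. calibration takes no time and is no camera call.
- env.sign_off(): hands the job in, once; it reports no verdict.
The state is a dict: "time_s": time; "qpos": joint angles; "joint_velocities": joint speeds; "effort": joint torques, N m; "tool_pos": TCP position; "tool_rot": TCP orientation; "force": force on the tool from outside, world axes, zero at the start; "wrist_torque": the same for the moment, N m; "grip_width": finger opening in m.
Only numpy, scipy, OpenCV 4.12 (cv2) and the standard library are available. Lean on these libraries where they do the work, as an engineer would, in place of code of your own. Each camera call takes 0.05 s, during which the arm holds its last target. There are 200 camera calls.

## Task

Close the aluminium biscuit mould: take the longer of the two holed lids by its black grip bar and lower it over the mould's two pins, one pin through each hole, until it lies flush on the mould all over, then let go. Set it down under control rather than dropping it, and leave the shorter lid, which belongs to another mould, where it lies.

Things in the scene. Friction and masses are not known exactly. Their poses are not given: they have to be found in the camera images.
- mould_base: Lower mould half, fixed: aluminium block 144 x 84 mm, flat top face 26 mm above the worktop with two shallow round recesses. Two upright steel pins, 16 mm thick, on the long centre line 52 mm either side of its middle, rise 30 mm above the face; the top 10 mm tapers to a 6 mm tip. Origin: centre of underside, on the worktop; x along the length through both pins, z up.
- mould_lid: Loose aluminium plate, 144 x 84 x 12 mm, flat on the worktop, two 26 mm through holes on its long centre line 52 mm either side of its middle. Black grip bar over its middle: 60 mm along x, 20 mm along y, 35 to 55 mm above the underside. 0.25 to 0.5 kg. Origin: centre of underside; x along the length, z up. Fits either way round, 5 mm play; closed, its underside is 26 mm above the mould's origin.
- small_lid: Loose aluminium plate, 108 x 84 x 12 mm, flat on the worktop, two 26 mm through holes on its long centre line 34 mm either side of its middle. Black grip bar over its middle: 40 mm along x, 20 mm along y, 35 to 55 mm above the underside. 0.35 kg. Origin: centre of underside; x along the length, z up. Does not fit this mould.

How it is judged:
By the outcome, as a careful person would: the job done as asked, in the order asked, and still so for the second after the job is handed in, with the robot touching nothing.
It also fails if it takes over 38 s, if anything falls off the work surface, if the arm or the gripper's body presses on something with over 40 N, if the wrist force passes 120 N, or if a joint passes its speed limit or range.

## Working session

There is one attempt and no reset: what is moved stays moved. The work goes in short steps, Python scripts to look and compute and a tool call to move; the robot and the scene stay as the last step left them, time stands still between calls to the robot, and variables do not carry over. Pictures are saved under pics/ and viewed, on a budget of 10 in all, crops included, one or two more only if the job needs it, and the job is handed in when it is done.

Besides the shell and the picture viewer there is one more tool, called after ">>>" by a JSON object that holds its "name" and its "arguments". send_rows: Moves the arm, as the interface text tells. Its arguments: {"type":"object","properties":{"series":{"type":"array"},"grip_force":{"type":"number"}},"required":["series"]}

```bash
mkdir -p pics
python3 - <<'E'
from cell import env
import cv2, numpy as np
for n in ("top","side"):
    im=env.read_camera(n); cv2.imwrite(f"pics/{n}0.png",im)
    c=env.calibration(n); print(n,c["fx"],c["fy"],c["cx"],c["cy"]); print(np.round(c["cam_to_world"],4).tolist())
o=env.get_obs(); print(o["time_s"],o["tool_pos"],o["tool_rot"],o["force"],o["grip_width"])
E
```

```text
top 447.9582164754254 447.9582164754254 310.55537501731095 203.3630740266667
[[0.0291, -0.9962, 0.0826, 0.4251], [-0.9996, -0.0292, -0.0001, 0.1915], [0.0025, -0.0826, -0.9966, 0.8804], [0.0, 0.0, 0.0, 1.0]]
side 478.0174588024913 478.0174588024913 319.2613470945276 206.10111122407037
[[0.9068, -0.1659, 0.3875, 0.1694], [-0.4215, -0.3586, 0.8329, -0.5191], [0.0008, -0.9186, -0.3951, 0.3757], [0.0, 0.0, 0.0, 1.0]]
0.1 [ 0.2431437  -0.6022695   0.22155831] [-1.79899123e+02  6.42980880e-03  2.19890391e+01] [-1.14485261  0.96692122 -0.46669992] 0.0868410476502034
```

View pics/top0.png

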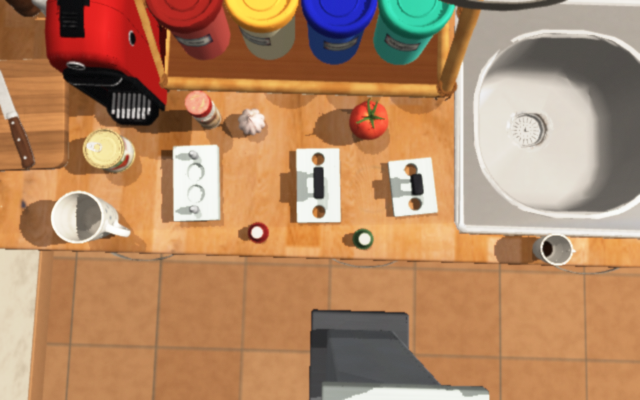

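View pics/side0.png

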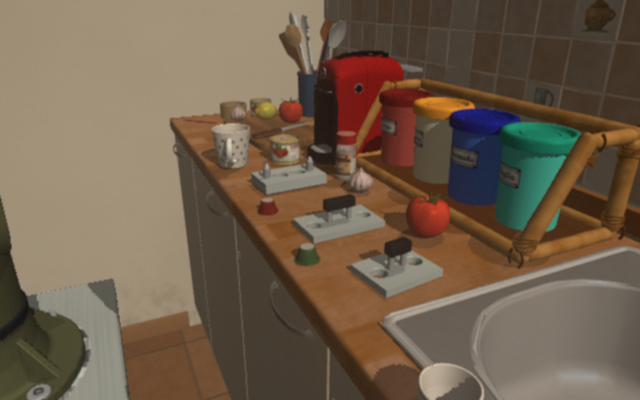

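The top view shows the long lid at about (318,186), the short lid at (413,187) and the mould, with its pins, at (197,183). The side view shows the same order. Next I'll measure the plates, holes, bar and pins.

```bash
cat > h.py <<'E'
from cell import env
import cv2, numpy as np
def ray(n,u,v,z):
    c=env.calibration(n); T=np.array(c["cam_to_world"])
    d=T[:3,:3]@[(u-c["cx"])/c["fx"],(v-c["cy"])/c["fy"],1]
    return T[:3,3]+d*(z-T[2,3])/d[2]
def proj(n,p):
    c=env.calibration(n); T=np.linalg.inv(np.array(c["cam_to_world"])); q=T[:3,:3]@p+T[:3,3]
    return np.array([c["fx"]*q[0]/q[2]+c["cx"],c["fy"]*q[1]/q[2]+c["cy"]])
E
python3 - <<'E'
from h import *
im=cv2.imread("pics/top0.png"); hsv=cv2.cvtColor(im,cv2.COLOR_BGR2HSV)
white=((hsv[...,1]<45)&(hsv[...,2]>150)).astype(np.uint8)*255
def big(m,x0,y0,x1,y1):
    k=np.zeros_like(m); k[y0:y1,x0:x1]=m[y0:y1,x0:x1]
    cs,_=cv2.findContours(k,cv2.RETR_CCOMP,cv2.CHAIN_APPROX_NONE); return cs
for name,box,z in (("lid",(280,135,352,235),.012),("mould",(160,135,235,235),.026)):
    c=max(big(white,*box),key=cv2.contourArea); r=cv2.minAreaRect(c)
    P=np.array([ray("top",*p,z) for p in cv2.boxPoints(r)]); 
    e=[np.linalg.norm(P[i]-P[(i+1)%4]) for i in (0,1)]
    i=int(np.argmax(e)); d=P[(i+1)%4]-P[i]
    print(name,P.mean(0).round(4),np.round(e,4),"long dir",np.degrees(np.arctan2(d[1],d[0])).round(1)%180)
wood=((hsv[...,1]>70)).astype(np.uint8)*255
for c in big(wood,304,148,334,222):
    if cv2.contourArea(c)>20:
        r=cv2.minAreaRect(c); print("hole?",np.round(r[0]),np.round(r[1]),ray("top",*r[0],.006).round(4))
blk=(hsv[...,2]<60).astype(np.uint8)*255
c=max(big(blk,300,150,336,215),key=cv2.contourArea); r=cv2.minAreaRect(c); P=np.array([ray("top",*p,.055) for p in cv2.boxPoints(r)]); print("bar",np.round(r[0],1),P.round(4).tolist(),P.mean(0).round(4))
a=cv2.resize(im[138:232,165:345],None,fx=4.4,fy=4.4,interpolation=cv2.INTER_CUBIC)
b=cv2.imread("pics/side0.png")[140:245,240:390]; b=cv2.resize(b,(792,554//3*1),interpolation=cv2.INTER_CUBIC)
cv2.imwrite("pics/z0.png",np.vstack([a,b]))
print(a.shape,b.shape)
E
```

```text
lid [0.5336 0.1784 0.012 ] [0.0842 0.1438] long dir 2.4000000000000057
mould [0.5302 0.4125 0.026 ] [0.0889 0.1451] long dir 2.5999999999999943
hole? [318. 212.] [11. 11.] [0.4821 0.1755 0.006 ]
hole? [318. 159.] [10. 11.] [0.5859 0.1803 0.006 ]
bar [318.  182.5] [[0.5597, 0.187, 0.055], [0.5602, 0.1721, 0.055], [0.506, 0.1706, 0.055], [0.5056, 0.1854, 0.055]] [0.5329 0.1788 0.055 ]
(414, 792, 3) (184, 792, 3)
```

View pics/z0.png

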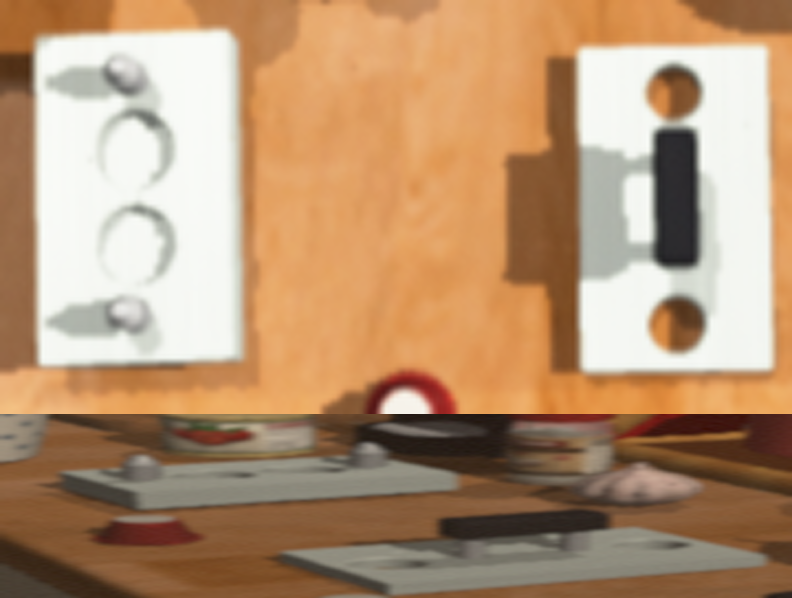

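The crop shows pin tips near top-view pixels (192,153) and (192,209), with the side face of the mould visible on its right edge. I'll fix the mould pose from the pins and check it against the plate edge, then work out the first moves.

```bash
cat >> h.py <<'E'
from scipy.spatial.transform import Rotation as R
def rel(p,yaw):
    """travel (cm) and dr (deg) from the current pose to tool-down pose p,yaw"""
    o=env.get_obs(); A=R.from_euler("xyz",o["tool_rot"],degrees=True); B=R.from_euler("xyz",[180,0,yaw],degrees=True)
    return (A.inv().apply(np.array(p)-o["tool_pos"])*100).round(2).tolist(), (A.inv()*B).as_rotvec(degrees=True).round(2).tolist()
E
python3 - <<'E'
from h import *
for u,v in ((191.6,153),(191.6,208.9)): print("top tip",ray("top",u,v,.056).round(4))
for u,v in ((266.5,164),(309.7,157.1)): print("side tip",ray("side",u,v,.056).round(4))
# mould plate left edge, front/rear rows
im=cv2.imread("pics/top0.png"); hsv=cv2.cvtColor(im,cv2.COLOR_BGR2HSV)
w=(hsv[...,1]<45)&(hsv[...,2]>150)
for v in (150,165,180,195,210):
    u=np.where(w[v,160:235])[0]+160; print(v,u.min(),u.max(),ray("top",u.min()-.5,v,.026).round(4),ray("top",u.max()+.5,v,.0).round(4))
y=2.5
for p in ((.40,-.30,.22),(.52,-.05,.22),(.533,.178,.20)): print(p,rel(p,y))
E
```

```text
top tip [0.5811 0.4157 0.056 ]
top tip [0.4768 0.4103 0.056 ]
side tip [0.4766 0.4075 0.056 ]
side tip [0.5798 0.4136 0.056 ]
150 173 218 [0.5915 0.461  0.026 ] [0.5993 0.3777 0.    ]
165 173 218 [0.5623 0.4594 0.026 ] [0.5691 0.3763 0.    ]
180 173 218 [0.5332 0.4578 0.026 ] [0.5392 0.3749 0.    ]
195 174 219 [0.5043 0.4543 0.026 ] [0.5094 0.3716 0.    ]
210 174 219 [0.4756 0.4527 0.026 ] [0.4798 0.3702 0.    ]
(0.4, -0.3, 0.22) ([25.86, -22.15, 0.19], [-0.1, 0.02, 19.49])
(0.52, -0.05, 0.22) ([46.35, -40.84, 0.22], [-0.1, 0.02, 19.49])
(0.533, 0.178, 0.2) ([56.09, -61.49, 2.26], [-0.1, 0.02, 19.49])
```

>>> {"name": "send_rows", "arguments": {"series": [{"travel": [3,-2.6,0],"dr": [0,0,3],"claw": 8.7},{"travel": [6,-5.2,0],"dr": [0,0,6],"claw": 8.7},{"travel": [9,-7.8,0],"dr": [0,0,9],"claw": 8.7},{"travel": [12,-10.4,0],"dr": [0,0,12],"claw": 8.7},{"travel": [15,-13,0],"dr": [0,0,15],"claw": 8.7},{"travel": [18,-15.5,0],"dr": [0,0,17],"claw": 8.7},{"travel": [21,-18,0],"dr": [0,0,18],"claw": 8.7},{"travel": [24,-20.6,0],"dr": [0,0,19.5],"claw": 8.7},{"travel": [27,-23.2,0],"dr": [0,0,19.5],"claw": 8.7},{"travel": [30,-25.8,0],"dr": [0,0,19.5],"claw": 8.7},{"travel": [33,-28.5,0],"dr": [0,0,19.5],"claw": 8.7},{"travel": [35.5,-31,0],"dr": [0,0,19.5],"claw": 8.7}]}}

```text
time_s: 1.1
tool_pos: [0.4572, -0.1796, 0.2224]
tool_rot: [-180.0, -0.0, 2.6]
force: [1.0, -1.1, 0.3]
grip_width: 0.0872
```

Run:
```python
from h import *
o=env.get_obs(); print(o["time_s"],o["tool_pos"],o["tool_rot"],o["qpos"],o["force"])
print(rel((.533,.178,.15),2.5))
```

```text
1.1 [ 0.45720773 -0.17956647  0.22239451] [-1.79988835e+02 -5.85016277e-03  2.57106535e+00] [ 4.22487514e+01 -6.60269430e-02 -2.37230699e+01  1.04301131e+02
 -4.03256371e-02  7.57578805e+01 -6.88933185e+01] [ 1.03346767 -1.09009877  0.33862439]
([9.17, -35.38, 7.25], [-0.01, -0.01, 0.07])
```

>>> {"name": "send_rows", "arguments": {"series": [{"travel": [0.8,-3.2,0],"dr": [0,0,0],"claw": 8.7},{"travel": [1.7,-6.5,0.3],"dr": [0,0,0],"claw": 8.7},{"travel": [2.6,-9.8,0.7],"dr": [0,0,0],"claw": 8.7},{"travel": [3.5,-13.2,1.2],"dr": [0,0,0],"claw": 8.7},{"travel": [4.4,-16.7,1.8],"dr": [0,0,0],"claw": 8.7},{"travel": [5.3,-20.2,2.5],"dr": [0,0,0],"claw": 8.7},{"travel": [6.2,-23.7,3.5],"dr": [0,0,0],"claw": 8.7},{"travel": [7.1,-27.1,4.5],"dr": [0,0,0],"claw": 8.7},{"travel": [7.9,-30.4,5.5],"dr": [0,0,0],"claw": 8.7},{"travel": [8.7,-33.4,6.5],"dr": [0,0,0],"claw": 8.7},{"travel": [9.2,-35.3,7.2],"dr": [0,0,0],"claw": 8.7},{"travel": [9.2,-35.3,7.2],"dr": [0,0,0],"claw": 8.7}]}}

```text
time_s: 2.1
tool_pos: [0.5312, 0.1799, 0.1487]
tool_rot: [-179.8, 0.2, 2.9]
force: [-0.9, 0.8, 0.1]
grip_width: 0.087
```

Run:
```python
from h import *
o=env.get_obs(); print(o["time_s"],o["tool_pos"],o["tool_rot"],o["force"])
print(rel((.533,.178,.028),2.5))
a=env.read_camera("side"); cv2.imwrite("pics/s1.png",cv2.resize(a[100:300,220:460],None,fx=3,fy=3))
```

```text
2.1 [0.53118689 0.17992234 0.14870335] [-1.79798707e+02  1.78996974e-01  2.91288087e+00] [-0.91118244  0.75872567  0.10224235]
([0.21, 0.24, 12.07], [-0.2, 0.18, 0.41])
```

View pics/s1.png

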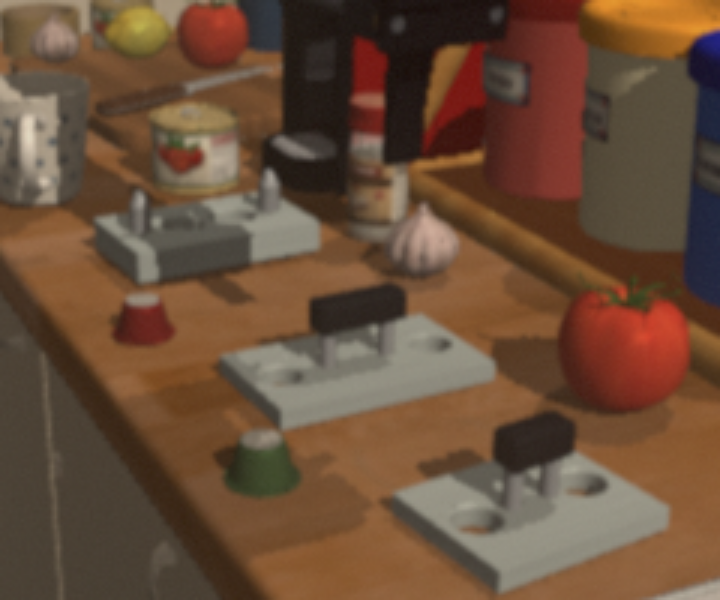

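The side view shows the open fingers above the lid, astride the bar line, with the long lid's bar at crop (358,310) and the mould's pins at (138,188) and (269,170). The way down is clear, so I'm descending.

>>> {"name": "send_rows", "arguments": {"series": [{"travel": [0.1,0,2],"dr": [0,0,0],"claw": 8.7},{"travel": [0.1,0.1,4],"dr": [0,0,0],"claw": 8.7},{"travel": [0.1,0.1,6],"dr": [0,0,0],"claw": 8.7},{"travel": [0.1,0.1,8],"dr": [0,0,0],"claw": 8.7},{"travel": [0.1,0.1,9.5],"dr": [0,0,0],"claw": 8.7},{"travel": [0.1,0.1,10.8],"dr": [0,0,0],"claw": 8.7},{"travel": [0.1,0.1,11.7],"dr": [0,0,0],"claw": 8.7},{"travel": [0.1,0.1,12.1],"dr": [0,0,0],"claw": 8.7},{"travel": [0.1,0.1,12.1],"dr": [0,0,0],"claw": 8.7},{"travel": [0.1,0.1,12.1],"dr": [0,0,0],"claw": 8.7}]}}

```text
time_s: 2.98
tool_pos: [0.5346, 0.1733, 0.0301]
tool_rot: [180.0, -0.0, 2.5]
force: [1.1, -0.7, 0.6]
grip_width: 0.0867
```

Run:
```python
from h import *
o=env.get_obs(); print(o["time_s"],o["tool_pos"],o["tool_rot"],o["force"])
a=env.read_camera("side"); cv2.imwrite("pics/s2.png",cv2.resize(a[120:280,250:420],None,fx=3,fy=3))
```

```text
2.9833 [0.53457528 0.17328558 0.0300976 ] [ 1.79999273e+02 -4.88977050e-02  2.47728012e+00] [ 1.08715037 -0.65397036  0.55111611]
```

View pics/s2.png

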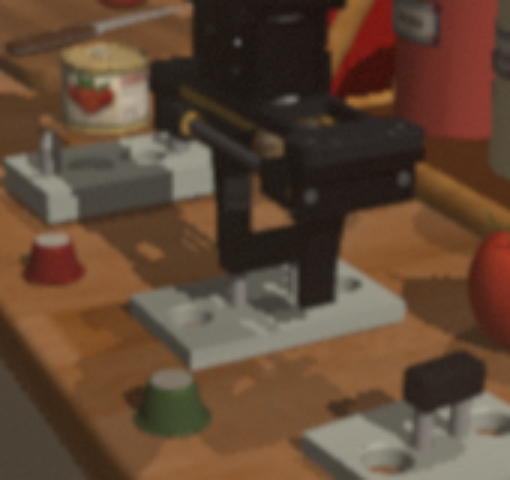

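The fingers straddle the bar without touching the plate. I'll correct 4.5 mm in y, then close.

>>> {"name": "send_rows", "arguments": {"series": [{"travel": [0,-0.4,0.2],"dr": [0,0,0],"claw": 8.7},{"travel": [0,-0.4,0.2],"dr": [0,0,0],"claw": 8.7},{"travel": [0,-0.4,0.2],"dr": [0,0,0],"claw": 5},{"travel": [0,-0.4,0.2],"dr": [0,0,0],"claw": 3.5},{"travel": [0,-0.4,0.2],"dr": [0,0,0],"claw": 2.5},{"travel": [0,-0.4,0.2],"dr": [0,0,0],"claw": 1.5},{"travel": [0,-0.4,0.2],"dr": [0,0,0],"claw": 1},{"travel": [0,-0.4,0.2],"dr": [0,0,0],"claw": 1},{"travel": [0,-0.4,0.2],"dr": [0,0,0],"claw": 1},{"travel": [0,-0.4,0.2],"dr": [0,0,0],"claw": 1},{"travel": [0,-0.4,0.2],"dr": [0,0,0],"claw": 1},{"travel": [0,-0.4,0.2],"dr": [0,0,0],"claw": 1}], "grip_force": 40}}

```text
time_s: 4.03
tool_pos: [0.5339, 0.1773, 0.0275]
tool_rot: [180.0, 0.0, 2.5]
force: [0.0, 0.6, -0.1]
grip_width: 0.0281
```

>>> {"name": "send_rows", "arguments": {"series": [{"travel": [0,0,0],"dr": [0,0,0],"claw": 1},{"travel": [0,0,0],"dr": [0,0,0],"claw": 1},{"travel": [0,0,0],"dr": [0,0,0],"claw": 1},{"travel": [0,0,0],"dr": [0,0,0],"claw": 1},{"travel": [0,0,0],"dr": [0,0,0],"claw": 1},{"travel": [0,0,0],"dr": [0,0,0],"claw": 1}]}}

```text
time_s: 4.53
tool_pos: [0.5339, 0.1776, 0.0275]
tool_rot: [-180.0, -0.0, 2.5]
force: [0.3, 0.9, -1.2]
grip_width: 0.0198
```

The opening of 19.8 mm matches the bar. Lifting 9 cm.

>>> {"name": "send_rows", "arguments": {"series": [{"travel": [0,0,-0.3],"dr": [0,0,0],"claw": 1},{"travel": [0,0,-1],"dr": [0,0,0],"claw": 1},{"travel": [0,0,-2],"dr": [0,0,0],"claw": 1},{"travel": [0,0,-3.2],"dr": [0,0,0],"claw": 1},{"travel": [0,0,-4.5],"dr": [0,0,0],"claw": 1},{"travel": [0,0,-6],"dr": [0,0,0],"claw": 1},{"travel": [0,0,-7.3],"dr": [0,0,0],"claw": 1},{"travel": [0,0,-8.4],"dr": [0,0,0],"claw": 1},{"travel": [0,0,-9],"dr": [0,0,0],"claw": 1},{"travel": [0,0,-9],"dr": [0,0,0],"claw": 1},{"travel": [0,0,-9],"dr": [0,0,0],"claw": 1}]}}

```text
time_s: 5.45
tool_pos: [0.5339, 0.1772, 0.1177]
tool_rot: [180.0, -0.0, 2.5]
force: [0.3, -0.8, -4.3]
grip_width: 0.0197
```

Run:
```python
from h import *
o=env.get_obs(); print(o["time_s"],o["tool_pos"],o["tool_rot"],o["force"],o["wrist_torque"],o["grip_width"])
print(rel((.529,.4135,.1175),2.8))
```

```text
5.45 [0.53393095 0.17719866 0.11767807] [ 1.79981619e+02 -2.04382581e-02  2.48214891e+00] [ 0.34368437 -0.82257684 -4.31659843] [ 0.05386932  0.05415966 -0.01727098] 0.01972603421433614
([0.53, -23.63, 0.01], [0.02, -0.02, -0.32])
```

>>> {"name": "send_rows", "arguments": {"series": [{"travel": [0,-1,0],"dr": [0,0,0],"claw": 1},{"travel": [0.1,-3,0],"dr": [0,0,0],"claw": 1},{"travel": [0.1,-5.5,0],"dr": [0,0,0],"claw": 1},{"travel": [0.2,-8,0],"dr": [0,0,0],"claw": 1},{"travel": [0.2,-10.5,0],"dr": [0,0,0],"claw": 1},{"travel": [0.3,-13,0],"dr": [0,0,0],"claw": 1},{"travel": [0.3,-15.5,0],"dr": [0,0,0],"claw": 1},{"travel": [0.4,-18,0],"dr": [0,0,-0.3],"claw": 1},{"travel": [0.5,-20.5,0],"dr": [0,0,-0.3],"claw": 1},{"travel": [0.5,-22.5,0],"dr": [0,0,-0.3],"claw": 1},{"travel": [0.5,-23.6,0],"dr": [0,0,-0.3],"claw": 1},{"travel": [0.5,-23.6,0],"dr": [0,0,-0.3],"claw": 1}]}}

```text
time_s: 6.45
tool_pos: [0.5259, 0.4174, 0.1164]
tool_rot: [-179.9, 0.2, 3.1]
force: [-0.6, -1.0, -3.1]
grip_width: 0.0198
```

>>> {"name": "send_rows", "arguments": {"series": [{"travel": [0,0,0],"dr": [0,0,0],"claw": 1},{"travel": [0,0,0],"dr": [0,0,0],"claw": 1},{"travel": [0,0,0],"dr": [0,0,0],"claw": 1}]}}

```text
time_s: 6.7
tool_pos: [0.5295, 0.4113, 0.1171]
tool_rot: [179.9, 0.0, 2.7]
force: [0.1, 0.2, -4.4]
grip_width: 0.0194
```

Run:
```python
from h import *
o=env.get_obs(); print(o["time_s"],o["tool_pos"],o["tool_rot"],o["force"],o["grip_width"])
a=env.read_camera("top")[130:240,130:270]; b=env.read_camera("side")[100:210,230:370]
cv2.imwrite("pics/c1.png",np.hstack([cv2.resize(x,None,fx=2.85*1,fy=2.85*1,interpolation=cv2.INTER_CUBIC) for x in (a,b)]))
```

```text
6.7 [0.52950515 0.41128807 0.11709229] [1.79891976e+02 9.81790462e-04 2.65639592e+00] [ 0.13046921  0.15717945 -4.36302324] 0.019414625634897365
```

View pics/c1.png

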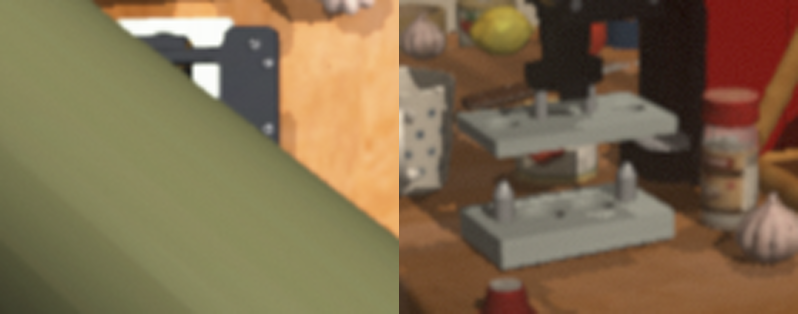

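The side crop shows the lid level above the mould. Its top-face corners are at (458,117), (496,140) and (678,122); the mould's are at (460,209), (503,243) and (673,203), and the pin tips at (504,182) and (628,163). Seen with the same camera, these give the offset directly.

Run:
```python
from h import *
f=lambda x,y,z: ray("side",230+(x-399)/2.85,100+y/2.85,z)
L=np.array([f(*p,.1016) for p in ((458,117),(496,140),(678,122))]); M=np.array([f(*p,.026) for p in ((460,209),(503,243),(673,203))])
for n,Q in (("lid",L),("mould",M)): print(n,Q.round(4).tolist(),"size",np.linalg.norm(Q[0]-Q[1]).round(4),np.linalg.norm(Q[1]-Q[2]).round(4),"centre",((Q[0]+Q[2])/2).round(4))
print("tips",f(504,182,.056).round(4),f(628,163,.056).round(4))
# lid hole centres predicted vs seen, and crop for accurate corners
o=env.get_obs(); c=o["tool_pos"]
a=env.read_camera("side"); g=cv2.resize(a[120:200,245:335],None,fx=7,fy=7,interpolation=cv2.INTER_CUBIC)
g=cv2.convertScaleAbs(g,alpha=1.3); cv2.imwrite("pics/c2.png",g); print(g.shape)
```

```text
lid [[0.4534, 0.4365, 0.1016], [0.4596, 0.3677, 0.1016], [0.5962, 0.3557, 0.1016]] size 0.0692 0.1371 centre [0.5248 0.3961 0.1016]
mould [[0.4537, 0.4464, 0.026], [0.4595, 0.3622, 0.026], [0.6092, 0.3901, 0.026]] size 0.0844 0.1523 centre [0.5315 0.4182 0.026 ]
tips [0.4776 0.4081 0.056 ] [0.5808 0.4124 0.056 ]
(560, 630, 3)
```

View pics/c2.png

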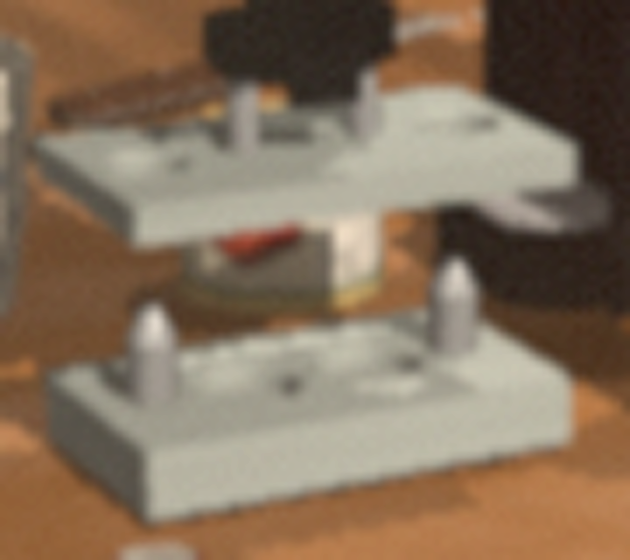

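The sharper crop gives lid near corners of (132,207) top and (133,245) bottom, and right corners of (578,148) and (578,182). The mould's near corner is (147,440) top and (150,522) bottom, its right corner (572,378) and (572,440), and the tips are (153,305) and (457,258).

Run:
```python
from h import *
f=lambda p,z: ray("side",245+(p[0]+.5)/7-.5,120+(p[1]+.5)/7-.5,z)
o=env.get_obs(); zb=o["tool_pos"][2]-.0275
for n,ps in (("lid",(((132,207),(578,148),(38,143),zb+.012),((133,245),(578,182),None,zb))),("mould",(((147,440),(572,378),(48,378),.026),((150,522),(572,440),None,0.)))):
    for a,b,l,z in ps:
        A,B=f(a,z),f(b,z); d=B-A; yaw=np.arctan2(d[1],d[0]); C=(A+B)/2+.042*np.array([-np.sin(yaw),np.cos(yaw),0])
        print(n,z.__round__(4),"near",A.round(4),"right",B.round(4),"len",np.linalg.norm(d).round(4),"yaw",np.degrees(yaw).round(1),"centre",C.round(4), f(l,z).round(4) if l else "")
T=[f((153,305),.056),f((457,258),.056)]; print("tips",np.round(T,4).tolist(),np.mean(T,0).round(4),np.linalg.norm(T[0]-T[1]))
c=o["tool_pos"]; print("tool",c,"expect lid near corner", (proj("side",np.array([c[0]-.072+.0019,c[1]-.042-.0033,zb+.012]))-[245,120])*7)
# holes expected in the mould-fitted frame
```

```text
lid 0.1021 near [0.458  0.3665 0.1021] right [0.6011 0.3695 0.1021] len 0.1432 yaw 1.2 centre [0.5287 0.41   0.1021] [0.4541 0.4435 0.1021]
lid 0.0901 near [0.4585 0.3687 0.0901] right [0.6033 0.3736 0.0901] len 0.1449 yaw 1.9 centre [0.5294 0.4132 0.0901] 
mould 0.026 near [0.4632 0.3788 0.026 ] right [0.6027 0.3758 0.026 ] len 0.1395 yaw -1.3 centre [0.5339 0.4193 0.026 ] [0.4533 0.4448 0.026 ]
mould 0.0 near [0.4627 0.378  0.    ] right [0.609  0.3883 0.    ] len 0.1466 yaw 4.0 centre [0.5329 0.4251 0.    ] 
tips [[0.4784, 0.4131, 0.056], [0.5821, 0.418, 0.056]] [0.5303 0.4156 0.056 ] 0.1038692655771353
tool [0.52931126 0.41202145 0.11756756] expect lid near corner [132.91651349 203.28979132]
```

The lid as seen (0.529, 0.412) agrees with the tool pose. The pin centre is (0.530, 0.415), and the 104 mm tip spacing and 2.7° yaw are both right. I'll shift 1 mm and 3 mm, then lower part way, past the tips.

>>> {"name": "send_rows", "arguments": {"series": [{"travel": [0.1,-0.3,0],"dr": [0,0,0],"claw": 1},{"travel": [0.1,-0.3,0.4],"dr": [0,0,0],"claw": 1},{"travel": [0.1,-0.3,1],"dr": [0,0,0],"claw": 1},{"travel": [0.1,-0.3,1.6],"dr": [0,0,0],"claw": 1},{"travel": [0.1,-0.3,2.2],"dr": [0,0,0],"claw": 1},{"travel": [0.1,-0.3,2.7],"dr": [0,0,0],"claw": 1},{"travel": [0.1,-0.3,3],"dr": [0,0,0],"claw": 1},{"travel": [0.1,-0.3,3],"dr": [0,0,0],"claw": 1},{"travel": [0.1,-0.3,3],"dr": [0,0,0],"claw": 1},{"travel": [0.1,-0.3,3],"dr": [0,0,0],"claw": 1}]}}

```text
time_s: 7.68
tool_pos: [0.5297, 0.4166, 0.0878]
tool_rot: [-180.0, -0.0, 2.8]
force: [-0.3, 0.6, -3.6]
grip_width: 0.02
```

>>> {"name": "send_rows", "arguments": {"series": [{"travel": [0,0,0.3],"dr": [0,0,0],"claw": 1},{"travel": [0,0,0.6],"dr": [0,0,0],"claw": 1},{"travel": [0,0,0.9],"dr": [0,0,0],"claw": 1},{"travel": [0,0,1.2],"dr": [0,0,0],"claw": 1},{"travel": [0,0,1.2],"dr": [0,0,0],"claw": 1},{"travel": [0,0,1.2],"dr": [0,0,0],"claw": 1}]}}

```text
time_s: 8.18
tool_pos: [0.5293, 0.4162, 0.0751]
tool_rot: [180.0, 0.0, 2.8]
force: [-1.0, 1.5, -3.2]
grip_width: 0.0195
```

Run:
```python
from h import *
o=env.get_obs(); print(o["time_s"],o["tool_pos"],o["tool_rot"],o["force"],o["wrist_torque"],o["grip_width"])
a=env.read_camera("side"); g=cv2.resize(a[120:200,245:335],None,fx=7,fy=7,interpolation=cv2.INTER_CUBIC)
cv2.imwrite("pics/c3.png",cv2.convertScaleAbs(g,alpha=1.3))
```

```text
8.1833 [0.52930555 0.41617872 0.07507156] [1.79971618e+02 3.52304527e-02 2.79323506e+00] [-0.98368584  1.51928501 -3.20692787] [ 0.00204303 -0.04260986 -0.03175727] 0.01950976191764426
```

View pics/c3.png

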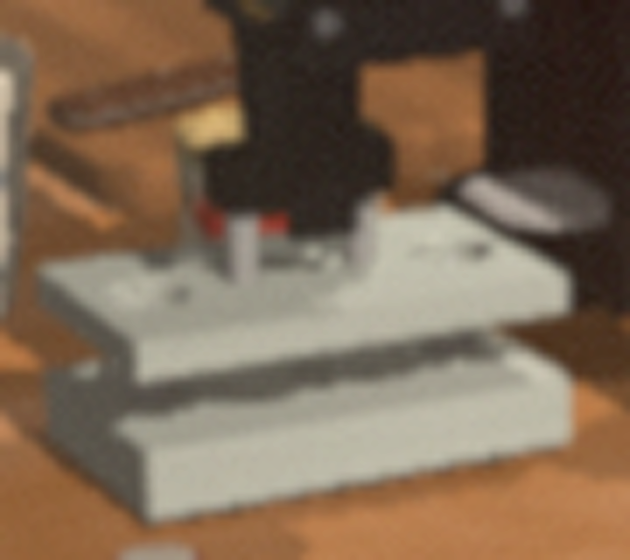

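The lid is level, its underside is about 21 mm above the face, the tips have entered the holes and there is no contact force. Continuing down slowly.

>>> {"name": "send_rows", "arguments": {"series": [{"travel": [0,0,0.3],"dr": [0,0,0],"claw": 1},{"travel": [0,0,0.6],"dr": [0,0,0],"claw": 1},{"travel": [0,0,0.9],"dr": [0,0,0],"claw": 1},{"travel": [0,0,1.2],"dr": [0,0,0],"claw": 1},{"travel": [0,0,1.5],"dr": [0,0,0],"claw": 1},{"travel": [0,0,1.7],"dr": [0,0,0],"claw": 1},{"travel": [0,0,1.9],"dr": [0,0,0],"claw": 1},{"travel": [0,0,1.9],"dr": [0,0,0],"claw": 1},{"travel": [0,0,1.9],"dr": [0,0,0],"claw": 1}]}}

```text
time_s: 8.98
tool_pos: [0.5295, 0.4163, 0.0564]
tool_rot: [180.0, 0.0, 2.8]
force: [-0.1, 0.1, -2.5]
grip_width: 0.0198
```

>>> {"name": "send_rows", "arguments": {"series": [{"travel": [0,0,0.1],"dr": [0,0,0],"claw": 1},{"travel": [0,0,0.2],"dr": [0,0,0],"claw": 1},{"travel": [0,0,0.25],"dr": [0,0,0],"claw": 1},{"travel": [0,0,0.25],"dr": [0,0,0],"claw": 1},{"travel": [0,0,0.25],"dr": [0,0,0],"claw": 1}]}}

```text
time_s: 9.4
tool_pos: [0.5295, 0.4163, 0.054]
tool_rot: [180.0, 0.0, 2.8]
force: [-0.4, -0.9, -3.4]
grip_width: 0.02
```

>>> {"name": "send_rows", "arguments": {"series": [{"travel": [0,0,0.05],"dr": [0,0,0],"claw": 1},{"travel": [0,0,0.1],"dr": [0,0,0],"claw": 1},{"travel": [0,0,0.1],"dr": [0,0,0],"claw": 1},{"travel": [0,0,0.1],"dr": [0,0,0],"claw": 1}]}}

```text
time_s: 9.73
tool_pos: [0.5296, 0.4164, 0.0536]
tool_rot: [180.0, -0.0, 2.8]
force: [-0.7, -1.9, -0.3]
grip_width: 0.0195
```

The weight has come off at the expected seating height (0.0536), so I'm releasing.

>>> {"name": "send_rows", "arguments": {"series": [{"travel": [0,0,0],"dr": [0,0,0],"claw": 2.5},{"travel": [0,0,0],"dr": [0,0,0],"claw": 3},{"travel": [0,0,0],"dr": [0,0,0],"claw": 4},{"travel": [0,0,0],"dr": [0,0,0],"claw": 5},{"travel": [0,0,0],"dr": [0,0,0],"claw": 6},{"travel": [0,0,0],"dr": [0,0,0],"claw": 6},{"travel": [0,0,0],"dr": [0,0,0],"claw": 6},{"travel": [0,0,0],"dr": [0,0,0],"claw": 6}]}}

```text
time_s: 10.4
tool_pos: [0.5295, 0.4164, 0.053]
tool_rot: [180.0, 0.0, 2.8]
force: [-0.8, 0.8, 1.0]
grip_width: 0.0576
```

>>> {"name": "send_rows", "arguments": {"series": [{"travel": [0,0,-0.5],"dr": [0,0,0],"claw": 6},{"travel": [0,0,-1.5],"dr": [0,0,0],"claw": 6},{"travel": [0,0,-3],"dr": [0,0,0],"claw": 6},{"travel": [0,0,-5],"dr": [0,0,0],"claw": 6},{"travel": [0,0,-7],"dr": [0,0,0],"claw": 6},{"travel": [0,0,-9],"dr": [0,0,0],"claw": 6},{"travel": [0,0,-11],"dr": [0,0,0],"claw": 6},{"travel": [0,0,-12],"dr": [0,0,0],"claw": 6},{"travel": [0,0,-12],"dr": [0,0,0],"claw": 6},{"travel": [0,0,-12],"dr": [0,0,0],"claw": 6}]}}

```text
time_s: 11.23
tool_pos: [0.5297, 0.4167, 0.1739]
tool_rot: [-180.0, -0.1, 2.8]
force: [0.6, 0.3, -0.7]
grip_width: 0.0603
```

Run:
```python
from h import *
o=env.get_obs(); print(o["time_s"],o["tool_pos"],o["force"],o["grip_width"])
a=env.read_camera("side"); g=cv2.resize(a[120:200,245:335],None,fx=7,fy=7,interpolation=cv2.INTER_CUBIC)
cv2.imwrite("pics/c4.png",cv2.convertScaleAbs(g,alpha=1.3))
```

```text
11.2333 [0.52968116 0.4166718  0.17389252] [ 0.55050208  0.27442458 -0.68697968] 0.06028208409655603
```

View pics/c4.png

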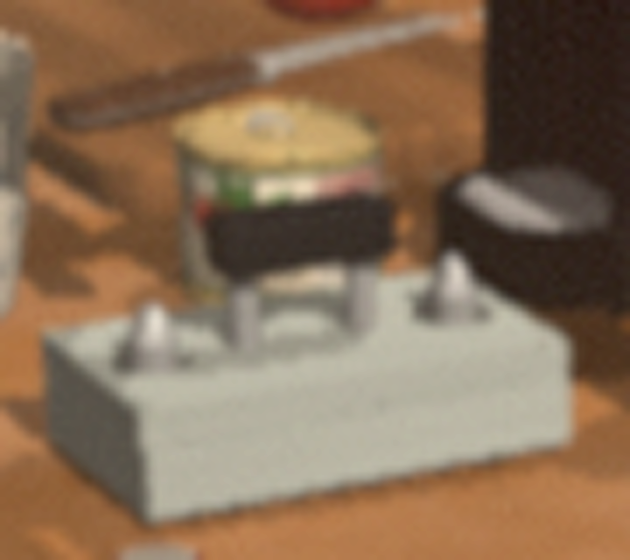

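The lid lies flush on the mould. Both pins show through their holes, at (150,340) and (455,290), there is no gap along the edges, and the gripper is clear. Handing in.

```bash
python3 -c "
from cell import env
print(env.sign_off())"
```

```text
the job is handed in; nothing more can be done
None
```

The long lid is on the mould and flush, with one pin through each hole, and I handed the job in at about 11.3 s.

- **Grasp:** I gripped the lid by its black bar. The fingers stopped at 19.8 mm, against a 20 mm bar.
- **Placing:** I checked its position over the pins in the side view, corrected it by 1 mm and 3 mm, and lowered it slowly. Its weight came off at the expected height, with wrist readings of only a few newtons.
- **Last check:** After letting go, the side view showed no gap along the visible edges and both pins standing through their holes. The open gripper was about 12 cm above where it let go. I did not take another top view, because the arm blocked it over the mould.
- **Short lid:** I never moved it. It was outside the last pictures, so I did not check it again at the end.
- **Measurements that disagreed:** The views put the mould's centre a few millimetres apart in y, from 0.4105 to 0.4155 m by pins and plate edges. Some corner-based fits were rougher, up to about 0.425 m, and I set them aside. I used the pin tips, whose 104 mm spacing was right, and the fit confirmed them.

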